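# Pack a coated guard set into its fitted trays

## Task

Pack the guard set: put each of the five black parts into the blue tray whose raised outline matches it, so that it rests flat on the floor of the pocket. The two angle brackets share the rectangular tray, standing on end and turned half a turn to one another, so that their legs interlock into a closed rectangle round the low block. Set every part down and let go of it; do not drop any, the coating chips.

Things in the scene. Friction and masses are not known exactly. Their poses are not given: they have to be found in the camera images.
- guard_disc: Black notched guard disc, 100 mm diameter, 8 mm thick, with a hub neck of 40 mm diameter (the place to grip) rising from its middle to 34 mm above the underside. Origin: centre of the underside, z up. x points through the middle of the notch, a sector 56 degrees wide cut from the rim in to 26 mm from the centre.
- clamp_collar: Black clamp collar: ring of 46 mm outside diameter, 28 mm high, with an ear 16 mm wide, 24 mm high, that sticks out to 46 mm from the ring's axis. Origin: centre of the ring's underside, z up. x points along the ear; the ring's free sides, to grip, are at +y and -y.
- two_bolt_flange: Black two-bolt flange: lozenge plate 92 mm (x) by 52 mm (y), 8 mm thick, with a sleeve of 34 mm diameter (the place to grip) rising from its middle to 36 mm above the underside. Origin: centre of the underside, z up. x along the long axis; the same either way round.
- bracket_a: Black angle bracket standing on end, an L from above: long leg 80 mm, short leg 50 mm (outside), 8 mm thick, 36 mm high. Origin: underside, middle of the long leg. x runs along the long leg away from the corner (leg -40 to +40 mm); the short leg, at the -x end, points to +y, its end at y 46 mm. Pinch the long leg across (along y). Both brackets are alike.
- bracket_b: Black angle bracket standing on end, an L from above: long leg 80 mm, short leg 50 mm (outside), 8 mm thick, 36 mm high. Origin: underside, middle of the long leg. x runs along the long leg away from the corner (leg -40 to +40 mm); the short leg, at the -x end, points to +y, its end at y 46 mm. Pinch the long leg across (along y). Both brackets are alike.
- disc_tray: Fixed blue tray, plate 140 (x) x 134 (y) mm; pale pocket floor 8 mm above the table; lip round the pocket 5 mm thick, its top at 17 mm. Origin: centre of the underside, z up. Round pocket 120 mm across with a key block 20 mm wide, as high as the lip, from the rim at +x in to 37 mm from the centre. The disc goes origin over origin, its notch round the key (x along x).
- collar_tray: Fixed blue tray, plate 140 (x) x 134 (y) mm; pale pocket floor 8 mm above the table; lip round the pocket 5 mm thick, its top at 17 mm. Origin: centre of the underside, z up. Keyhole pocket: round of 31 mm radius about the origin, slot 32 mm wide to +x, ending at x 54 mm. The collar goes origin over origin, its ear along +x.
- flange_tray: Fixed blue tray, plate 140 (x) x 134 (y) mm; pale pocket floor 8 mm above the table; lip round the pocket 5 mm thick, its top at 17 mm. Origin: centre of the underside, z up. Lozenge pocket 110 mm (x) by 68 mm (y). The flange goes origin over origin, x along x, either way round.
- bracket_tray: Fixed blue tray, plate 140 (x) x 134 (y) mm; pale pocket floor 8 mm above the table; lip round the pocket 5 mm thick, its top at 17 mm. Origin: centre of the underside, z up. Pocket 116 (x) x 86 (y) mm, lip-high core 44 x 14 mm in the middle. Brackets: one with origin at (-11, -32) mm, axes along the tray's; one at (+11, +32), turned half a turn; either in either place, 7 mm play.
There are look-alikes about, which are no part of the job. What is shaped like the disc_tray but red is not meant.

How it is judged:
By the outcome, as a careful person would: the job done as asked, in the order asked, and still so for the second after the job is handed in, with the robot touching nothing.
It also fails if it takes over 120 s, if anything falls off the work surface, if the arm or the gripper's body presses on something with over 40 N, if the wrist force passes 120 N, or if a joint passes its speed limit or range.

## Robot

A 7-joint arm with a two-finger parallel gripper is mounted at the origin on the work surface. World frame = base frame: x ahead of the robot, y to its left, z up, the work surface at z = 0. Lengths are in m, angles in rad, forces in N, time in s.
With the tool pointing down it reaches from about 0.4 to 0.875 m from the base axis. Payload 19.3 kg.
Tool frame: the origin (TCP) lies at the very end of the fingers, on their centre line; the grasp point (between the pads) lies 19 mm behind it; z points along the fingers, y is the line along which they close (so a half turn about z gives the same grasp; the last joint's range is limited). The gripper opens to 85 mm and grips with 20 to 120 N. Pads are 22 mm wide; open, the fingers measure 114 mm over their backs; the gripper's body (76 mm by 85 mm) begins 54 mm behind the grasp point. The pads swing forward as they close: fully open they stand 13 mm farther back than shut.
Start: joints at [1.275, 0.521, -0.036, 1.599, 0.021, 1.021, -0.113], TCP at [0.14, -0.609, 0.231] pointing down, gripper open.
Joint ranges: [-2.91, 2.91], [-0.3, 2.13], [-1.5, 1.42], [0.17, 2.43], [-1.26, 4.41], [0.16, 1.93], [-2.52, 2.52]. Speed limits (rad/s): [1.89, 1.89, 2.39, 2.39, 3.01, 3.01, 3.01].

## Interface

Orientations are given as [roll, pitch, yaw] about the fixed x, y, z axes, in that order (R = Rz(yaw) Ry(pitch) Rx(roll)).
In Python, from workcell import bot gives the robot as it stands.
- The arm moves only by the shell command python3 -m crank 'ROWS' [FORCE]. ROWS is a JSON object of lists of equal length, an entry for each row: "travel": the shift along the world's x, y, z in cm, a list of three; "turn": the turn, a rotation vector about the world's x, y, z in degrees, a list of three; "gripper": the closure, from 0 (fully open) to 1 (shut). A call has exactly 5 rows; each row is the pose to reach, as a shift and turn from the pose commanded when the call began; what a row does not reach only later rows make up. A row lasts 1/10 s, in which the tool goes at most 50 mm and 8.59 degrees, less where a joint would pass 70% of its speed; a pose out of reach is approached as far as the arm can. A call with a gripper value outside its range is refused whole. The fingers move at their own pace and stop on an object; FORCE is the grip in N (left out, the last holds). Time passes only in rows, so rows that repeat a pose let the fingers close, or fill a call up. It gives the time, the measured TCP pose, the force, the opening and the grip force at its end, in the units of the state.
- bot.observe(): the state, without advancing time (a new reading comes with each control period).
- bot.grab_frame(name): name is "side" or "top" or "wrist"; returns a dict with "pixels" (420x560x3 uint8, red, green, blue), "fx", "fy", "cx", "cy" (pixels), "extrinsics" (4x4, takes a point from world to camera coordinates). Camera axes: x right, y down, z forward; pixel columns grow to the right and rows downward; lengths in m; the calibration is good to about 2 mm. A picture is of the moment at which its call begins. There is no depth.
- bot.job_done(): hands the job in; it is judged then, once.
The state is a dict: "clock": time; "qpos": joint angles; "qd": joint speeds; "joint_efforts": joint torques, N m; "position": TCP position; "tool_rot": TCP orientation; "force": force on the tool from outside, world axes, zero at the start; "moment": the same for the moment, N m; "grip_width": finger opening in m; "finger_force": force on a finger pad.
Only numpy, scipy, OpenCV 4.12 (cv2) and the standard library are available. Lean on these libraries where they do the work, as an engineer would, in place of code of your own. Each camera call takes 0.05 s, during which the arm holds its last target. There are 200 camera calls.

## Working session

There is one attempt and no reset: what is moved stays moved. The work goes in short steps, Python scripts to look and compute and a shell command to move; the robot and the scene stay as the last step left them, time stands still between calls to the robot, and variables do not carry over. Pictures are saved under pics/ and viewed, at most 14 in all, crops included, and the job is handed in when it is done.

```bash
ls; mkdir -p pics; python3 - <<'E'
from workcell import bot
import cv2,numpy as np,pickle
print(bot.observe())
for n in ["top","side"]:
    f=bot.grab_frame(n); cv2.imwrite(f"pics/{n}0.png",f["pixels"][:,:,::-1]); pickle.dump(f,open(n+"0.pkl","wb"))
    print(n,f["fx"],f["cx"],f["cy"],np.round(f["extrinsics"],3).tolist())
E
```

```text
pics
{'clock': 0.0, 'qpos': array([ 1.27480307,  0.52202675, -0.03631564,  1.59999908,  0.02122899,
        1.0210835 , -0.11279733]), 'qd': array([ 7.95871520e-04, -3.89309117e-04, -4.26223729e-05,  3.88005299e-05,
        1.28316860e-03, -9.63843192e-04,  1.10980266e-03]), 'joint_efforts': array([ 2.45314459e-04, -9.27107406e+01,  1.97977021e+00, -3.69923759e+01,
        1.78452220e-02,  8.45839240e-03,  3.21266145e-05]), 'position': array([ 0.1398007 , -0.60882489,  0.23072112]), 'tool_rot': array([-3.14046699e+00,  1.10535664e-04,  2.25790820e-01]), 'force': array([0.01037268, 0.80406788, 0.83207471]), 'moment': array([ 0.01191635,  0.00580499, -0.03076181]), 'finger_force': 0.0, 'grip_width': 0.08564013409278434}
top 525.1217554919156 288.3106541246064 208.80274235595758 [[-0.09, -0.996, -0.002, -0.03], [-0.974, 0.089, -0.209, 0.494], [0.208, -0.017, -0.978, 1.723], [0.0, 0.0, 0.0, 1.0]]
side 440.84357716919027 278.94223488928577 200.61201336999608 [[-0.984, -0.179, -0.019, 0.452], [-0.123, 0.74, -0.661, 0.128], [0.133, -0.648, -0.75, 1.131], [0.0, 0.0, 0.0, 1.0]]
```

View pics/top0.png

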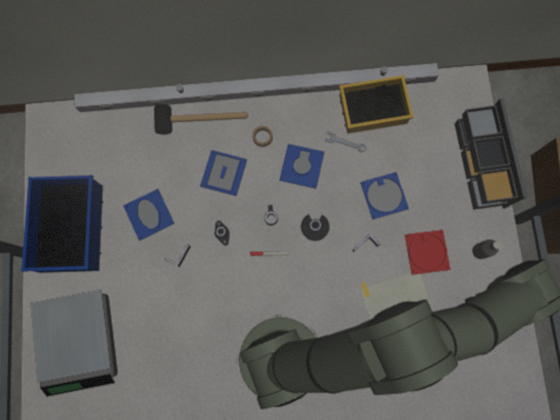

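View pics/side0.png

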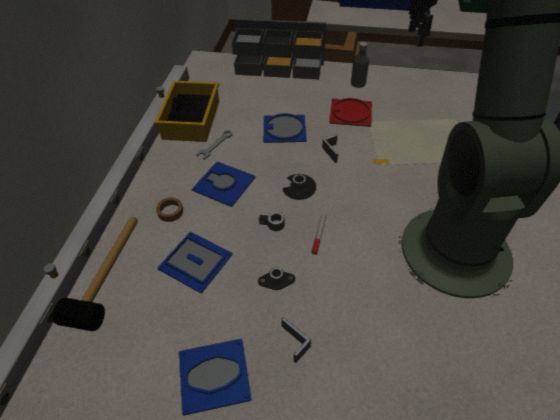

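```bash
cat > h.py <<'E'
import numpy as np,cv2,pickle
def unproj(f,uv,z):
    uv=np.asarray(uv,float).reshape(-1,2); E=f["extrinsics"]; R,t=E[:3,:3],E[:3,3]
    d=np.c_[(uv[:,0]-f["cx"])/f["fx"],(uv[:,1]-f["cy"])/f["fy"],np.ones(len(uv))]@R
    c=-R.T@t; return c[:2]+((np.broadcast_to(z,len(uv))-c[2])/d[:,2])[:,None]*d[:,:2]
def comps(f,mask,z,amin):
    for c in cv2.findContours(mask.astype(np.uint8),cv2.RETR_EXTERNAL,cv2.CHAIN_APPROX_NONE)[0]:
        if len(c)<4 or cv2.contourArea(c)<amin: continue
        w=(unproj(f,c,z)*1000).astype(np.float32)
        (cx,cy),(a,b),an=cv2.minAreaRect(w); m=cv2.moments(c)
        yield c,w,(cx,cy,a,b,an),(m["m10"]/m["m00"],m["m01"]/m["m00"])
def masks(f):
    h=cv2.cvtColor(f["pixels"],cv2.COLOR_RGB2HSV); H,S,V=h[...,0],h[...,1],h[...,2]
    return (H>100)&(H<130)&(S>110)&(V>40), V<62
E
python3 - <<'E'
from h import *
f=pickle.load(open("top0.pkl","rb"))
b,k=masks(f)
for m,z,n in ((b,.008,"blue"),(k,.0,"dark")):
    for c,w,r,uv in comps(f,m,z,25): 
        if r[2]<200 and r[3]<200: print(n,np.round(uv),np.round(r,1), cv2.contourArea(w))
im=f["pixels"][120:280,110:450,::-1]
cv2.imwrite("pics/t1.png",cv2.resize(im,(799,376),interpolation=cv2.INTER_CUBIC))
E
```

```text
blue [148. 214.] [523.4 409.3 134.1 128.9  21.8] 16404.319998109248
blue [383. 195.] [ 516.4 -412.5  133.2  127.6   11.1] 3898.492521306034
blue [223. 173.] [649.4 140.3 127.5 133.2  69.7] 16117.080994866905
blue [302. 166.] [ 649.3 -136.2  127.8  133.7   72.1] 16100.462005759706
dark [555. 336.] [ -18.6 -910.4   30.4  193.1   80.2] 1348.7269171816297
dark [483. 249.] [ 297.6 -728.7   51.    77.1   13. ] 2686.004705945961
dark [224. 236.] [436.6 160.6  77.7  43.6  40.1] 984.289064782206
dark [314. 229.] [ 426.6 -159.9   93.5   83.3   80.9] 4021.917434455827
dark [162. 118.] [880.  348.7 129.9  70.4  10. ] 6086.903279217891
dark [ 12. 108.] [963.6 890.9  87.4  32.5  89.9] 2503.6473915036768
dark [422.  80.] [ 938.2 -603.1   13.8  109.     1.2] 836.272937996313
```

View pics/t1.png

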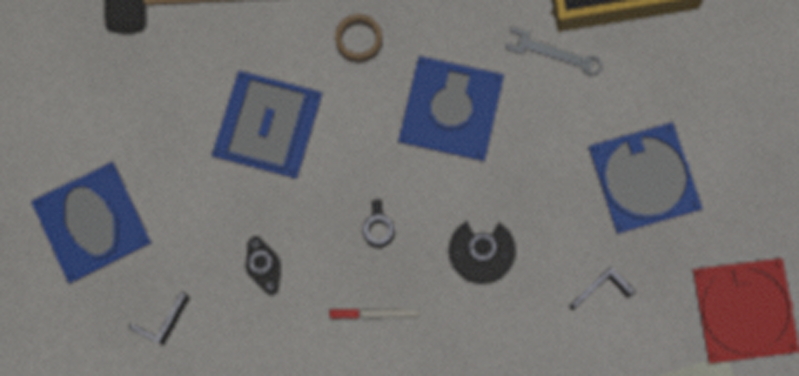

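```bash
python3 - <<'E'
from h import *
f=pickle.load(open("top0.pkl","rb"))
def P(n,p,z):
    w=unproj(f,np.array(p)/2.35+[110,120],z)*1000; print(n,np.round(w).tolist(), np.round(np.linalg.norm(w,axis=1)))
    return w
P("flange",[(261,262),(255,243),(270,289)],[.036,.008,.008])
P("collar",[(378,229),(377,203)],[.028,.024])
P("disc",[(483,246),(483,222)],[.034,.008])
P("brL corner,e1,e2",[(162,343),(187,294),(131,325)],.036)
P("brR",[(610,272),(573,306),(632,294)],.036)
E
```

```text
flange [[435.0, 158.0], [469.0, 169.0], [399.0, 151.0]] [463. 498. 426.]
collar [[469.0, -13.0], [509.0, -15.0]] [469. 509.]
disc [[429.0, -162.0], [470.0, -168.0]] [459. 499.]
brL corner,e1,e2 [[331.0, 306.0], [398.0, 267.0], [361.0, 349.0]] [451. 479. 502.]
brR [[375.0, -340.0], [331.0, -281.0], [340.0, -367.0]] [506. 434. 501.]
```

```bash
python3 -m crank '{"travel":[[2.7,4.2,0],[5.4,8.4,0],[8.1,12.6,0],[10.8,16.8,0],[13.5,21,0]],"turn":[[0,0,0],[0,0,0],[0,0,0],[0,0,0],[0,0,0]],"gripper":[0,0,0,0,0]}' 60
python3 -m crank '{"travel":[[2.7,4.2,0],[5.4,8.4,0],[8.1,12.6,0],[10.8,16.8,0],[13.5,21,0]],"turn":[[0,0,0],[0,0,0],[0,0,0],[0,0,0],[0,0,0]],"gripper":[0,0,0,0,0]}'
python3 -m crank '{"travel":[[1,2,0],[1.9,2.7,0],[1.9,2.7,0],[1.9,2.7,0],[1.9,2.7,0]],"turn":[[0,0,0],[0,0,0],[0,0,0],[0,0,0],[0,0,0]],"gripper":[0,0,0,0,0]}'
cat >> h.py <<'E'
def snap(n,name=None):
    from workcell import bot
    f=bot.grab_frame(n)
    if name: cv2.imwrite(f"pics/{name}.png",f["pixels"][:,:,::-1]); pickle.dump(f,open(name+".pkl","wb"))
    return f
E
python3 - <<'E'
from h import *
f=snap("wrist","w1"); print(f["fx"],f["cx"],f["cy"],np.round(f["extrinsics"],3).tolist())
E
```

```text
clock: 0.6
position: [0.2755, -0.3973, 0.2312]
tool_rot: [-3.142, 0.0, 0.226]
force: [2.2, -1.0, 0.5]
grip_width: 0.0854
finger_force: 0.0
clock: 1.1
position: [0.4105, -0.1873, 0.2313]
tool_rot: [3.141, 0.0, 0.226]
force: [1.7, -0.8, 0.4]
grip_width: 0.0857
finger_force: 0.0
clock: 1.6
position: [0.4282, -0.1634, 0.2312]
tool_rot: [3.142, 0.001, 0.224]
force: [0.4, 0.5, -0.2]
grip_width: 0.0854
finger_force: 0.0
293.9471728975765 283.5730694109663 210.47147184524968 [[0.221, -0.975, 0.0, -0.254], [-0.93, -0.211, 0.301, 0.324], [-0.294, -0.067, -0.954, 0.495], [0.0, 0.0, 0.0, 1.0]]
```

View pics/w1.png

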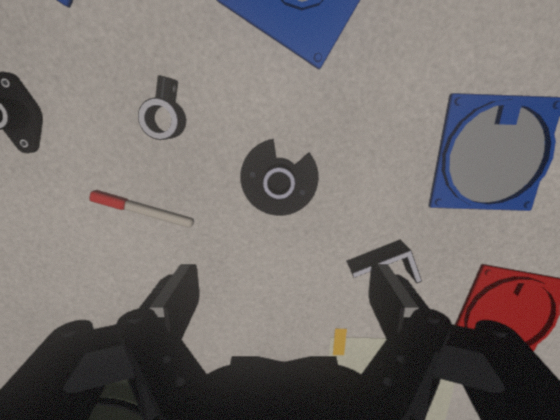

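```bash
python3 - <<'E'
from h import *
f=pickle.load(open("w1.pkl","rb"))
b,k=masks(f); g=cv2.cvtColor(f["pixels"],cv2.COLOR_RGB2GRAY)
print("bg",np.median(g[180:220,200:230]), "disc",g[200,265],"hub",g[183,262:297])
for p,z in (((279,183),.034),((158,119),.028)): print(unproj(f,p,z)*1000)
for T in (70,80):
  for c,w,r,uv in comps(f,g<T,.008,300):
    if uv[1]>300: continue
    (cx,cy),rad=cv2.minEnclosingCircle(w)
    print(T,np.round(uv),np.round(r,1),"circ",np.round([cx,cy,rad],1))
    if 200<uv[0]<350:
        h=cv2.convexHull(c,returnPoints=False); d=cv2.convexityDefects(c,h)
        s,e,q,_=d[np.argmax(d[:,0,3]),0]; m=(w[s,0] if w.ndim==3 else w[s])+(w[e,0] if w.ndim==3 else w[e]); m=m/2
        print("notch",w[s],w[e],np.degrees(np.arctan2(m[1]-cy,m[0]-cx)))
for c,w,r,uv in comps(f,b,.008,300): print("blue",np.round(uv),np.round(r,1))
im=f["pixels"][225:290,330:430,::-1]; cv2.imwrite("pics/b1.png",cv2.resize(im,(600,390),interpolation=cv2.INTER_CUBIC))
E
```

```text
bg 149.0 disc 57 hub [ 70 110 142 149 137  93  54  50  49  55  52  52  56  53  55  52  54  53
  55  59  57  52  54  54  53  55  55  54  82 129 146 141 120  79  57]
[[ 430.3047018  -157.79668029]]
[[470.48037444  -9.51353906]]
70 [277. 181.] [ 427.4 -156.8   96.1   89.2   82.4] circ [ 431.  -157.2   48.2]
notch [ 468.39874 -186.77841] [ 474.75702 -138.84062] -7.8025966
70 [536. 148.] [ 523.8 -441.6  141.    76.9    3.8] circ [ 523.  -438.4   74.2]
70 [451. 145.] [ 507.5 -364.6  133.    55.6    6.3] circ [ 509.1 -363.2   69.8]
70 [170. 100.] [485.7 -14.3  67.8  27.4  21.1] circ [483.5  -8.6  33.9]
70 [ 20. 113.] [437.7 157.3  46.5  87.2  88.8] circ [437.6 163.5  45.1]
80 [278. 180.] [ 427.6 -157.1   96.6   89.7   83.8] circ [ 430.9 -157.2   48.6]
notch [ 469.57745 -186.47868] [ 474.75702 -138.84062] -7.596641
80 [494. 151.] [ 518.  -410.7  137.1  140.7   10.9] circ [ 517.3 -407.2   94. ]
80 [171. 100.] [485.6 -14.5  68.   28.1  20.3] circ [483.7  -9.1  34. ]
80 [ 20. 113.] [437.3 157.   47.9  87.6  86.6] circ [437.4 163.8  45.1]
80 [295.  18.] [ 589.  -132.2   64.8  149.1   12.8] circ [ 620.2 -125.1   74.6]
notch [ 566.4778  -174.66109] [ 604.0174  -187.32153] -122.033646
blue [495. 151.] [ 518.1 -412.   136.9  139.2   10.9]
blue [298.  23.] [ 589.6 -132.6   63.8  148.1   12.8]
```

View pics/b1.png

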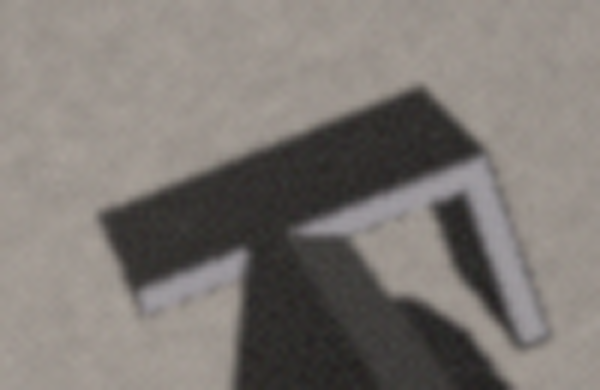

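```bash
python3 -m crank '{"travel":[[0.2,0.5,-5],[0.2,0.5,-10],[0.2,0.5,-15],[0.2,0.5,-19],[0.2,0.5,-21.5]],"turn":[[0,0,0],[0,0,0],[0,0,0],[0,0,0],[0,0,0]],"gripper":[0,0,0,0,0]}' 60
python3 -m crank '{"travel":[[0,0,-0.4],[0,0,-0.4],[0,0,-0.4],[0,0,-0.4],[0,0,-0.4]],"turn":[[0,0,0],[0,0,0],[0,0,0],[0,0,0],[0,0,0]],"gripper":[0,0.4,1,1,1]}'
python3 -m crank '{"travel":[[0,0,0],[0,0,0],[0,0,0],[0,0,0],[0,0,0]],"turn":[[0,0,0],[0,0,0],[0,0,0],[0,0,0],[0,0,0]],"gripper":[1,1,1,1,1]}'
```

```text
clock: 2.15
position: [0.4293, -0.1576, 0.0137]
tool_rot: [-3.14, 0.002, 0.225]
force: [2.0, -0.1, 1.2]
grip_width: 0.0853
finger_force: 0.0
clock: 2.65
position: [0.4317, -0.1576, 0.0139]
tool_rot: [3.14, -0.002, 0.225]
force: [-3.3, 1.0, 20.6]
grip_width: 0.0378
finger_force: 57.8
clock: 3.15
position: [0.4316, -0.1576, 0.0139]
tool_rot: [3.14, -0.002, 0.225]
force: [-3.9, 0.7, 20.5]
grip_width: 0.0381
finger_force: 57.7
```

```bash
python3 -m crank '{"travel":[[0,0,1],[0,0,3],[0,0,7],[1.5,-4,11],[2.8,-8,14]],"turn":[[0,0,0],[0,0,0],[0,0,0],[0,0,0],[0,0,6.6]],"gripper":[1,1,1,1,1]}' 60
python3 -m crank '{"travel":[[1.4,-4,0],[2.8,-8,0],[4.2,-12,0],[5.6,-16,0],[5.8,-17.4,0]],"turn":[[0,0,6],[0,0,12],[0,0,12],[0,0,12],[0,0,12]],"gripper":[1,1,1,1,1]}'
python3 - <<'E'
from h import *
from workcell import bot
f=snap("wrist","w2"); o=bot.observe(); print(o["position"],o["tool_rot"],o["grip_width"],o["force"])
E
```

```text
clock: 3.65
position: [0.4569, -0.2295, 0.1496]
tool_rot: [3.14, -0.001, 0.344]
force: [1.0, -0.4, -3.4]
grip_width: 0.038
finger_force: 61.5
clock: 4.15
position: [0.5142, -0.4076, 0.147]
tool_rot: [3.14, 0.0, 0.547]
force: [-0.5, -0.4, -3.1]
grip_width: 0.0379
finger_force: 61.7
[ 0.51363347 -0.40802936  0.14675502] [3.14006978e+00 6.04890017e-04 5.46514869e-01] 0.03776013527201938 [-2.8512085  -0.88206454 -2.59242121]
```

View pics/w2.png

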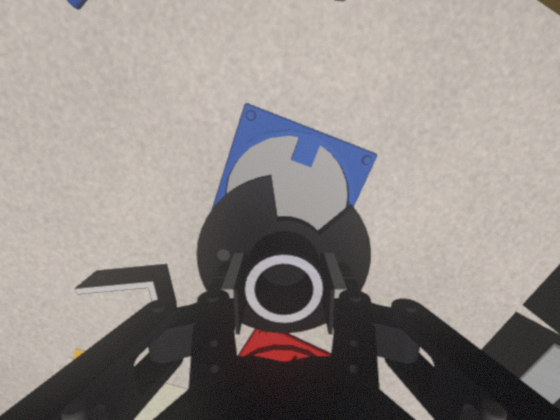

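```bash
python3 - <<'E'
from h import *
f=pickle.load(open("w2.pkl","rb"))
U=lambda p,z: unproj(f,p,z)*1000
hub=U((284,288),.167)[0]; n=U([(273,176),(354,207)],.141); ang=lambda v:np.degrees(np.arctan2(v[1],v[0]))
print("hub",hub,"notch yaw",ang(n.mean(0)-hub),[ang(a-hub) for a in n],np.linalg.norm(n-hub,axis=1))
c=U([(247,104),(376,155)],.008); e=c[0]-c[1]; print("corners",c,np.linalg.norm(e),"tray yaw",ang(e)-90)
x=np.array([e[1],-e[0]])/np.linalg.norm(e); print("tray centre",c.mean(0)-70*x)
k=U([(299,137),(290,161),(320,144),(313,166)],.017);print("key in",(k[1]+k[3])/2-37*x)
E
```

```text
hub [ 513.5335829 -408.3910302] notch yaw 10.19545755092222 [np.float64(37.76748293390268), np.float64(-17.438448108447336)] [49.4767274  49.37463287]
corners [[ 572.84118155 -333.83707188]
 [ 596.66492804 -460.67687253]] 129.05776196627025 tray yaw 10.63766951444532
tray centre [ 515.95606103 -410.17880061]
key in [ 517.60477686 -410.21617636]
```

```bash
python3 -m crank '{"travel":[[0.3,-0.2,-4],[0.3,-0.2,-8],[0.3,-0.2,-10.5],[0.3,-0.2,-11.5],[0.3,-0.2,-11.8]],"turn":[[0,0,0],[0,0,0],[0,0,0],[0,0,0],[0,0,0]],"gripper":[1,1,1,1,1]}'
python3 -m crank '{"travel":[[0,0,-0.1],[0,0,-0.2],[0,0,-0.3],[0,0,-0.4],[0,0,-0.5]],"turn":[[0,0,0],[0,0,0],[0,0,0],[0,0,0],[0,0,0]],"gripper":[1,1,1,1,1]}'
```

```text
clock: 4.7
position: [0.5172, -0.405, 0.0283]
tool_rot: [-3.141, 0.0, 0.551]
force: [-0.5, 0.3, -3.2]
grip_width: 0.0377
finger_force: 61.7
clock: 5.2
position: [0.5174, -0.4056, 0.0236]
tool_rot: [3.141, -0.0, 0.55]
force: [-0.2, 0.2, -3.5]
grip_width: 0.0381
finger_force: 61.7
```

```bash
python3 -m crank '{"travel":[[0,-0.4,0],[0,-0.4,-0.1],[0,-0.4,-0.2],[0,-0.4,-0.3],[0,-0.4,-0.3]],"turn":[[0,0,0],[0,0,0],[0,0,0],[0,0,0],[0,0,0]],"gripper":[1,1,1,1,1]}'
```

```text
clock: 5.7
position: [0.5173, -0.4102, 0.022]
tool_rot: [3.14, 0.001, 0.55]
force: [-8.8, 3.0, 25.6]
grip_width: 0.0379
finger_force: 64.8
```

```bash
python3 -m crank '{"travel":[[0,0,0.1],[0,0,0.1],[0,0,0.1],[0,0,0.1],[0,0,0.2]],"turn":[[0,0,0],[0,0,0],[0,0,0],[0,0,0],[0,0,0]],"gripper":[1,0.8,0.4,0.2,0.2]}'
python3 -m crank '{"travel":[[0,0,1],[0,0,4],[0,2,9],[0,5,13],[0,8,17]],"turn":[[0,0,0],[0,0,0],[0,0,0],[0,0,0],[0,0,0]],"gripper":[0.2,0.1,0,0,0]}'
python3 - <<'E'
from h import *
f=snap("wrist","w3")
E
```

```text
clock: 6.2
position: [0.5174, -0.4093, 0.0221]
tool_rot: [-3.141, -0.0, 0.55]
force: [0.5, 0.5, -0.1]
grip_width: 0.0685
finger_force: 0.0
clock: 6.7
position: [0.5172, -0.3308, 0.1916]
tool_rot: [3.141, -0.0, 0.55]
force: [0.3, -0.3, 0.6]
grip_width: 0.0855
finger_force: 0.0
```

View pics/w3.png

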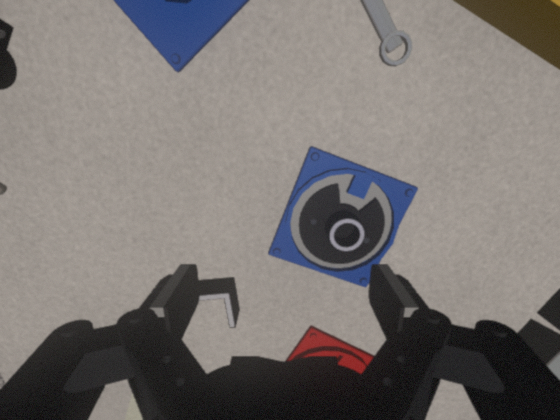

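```bash
python3 -m crank '{"travel":[[-1,4.5,0],[-2,9,0],[-3,13.5,0],[-4,18,0],[-5,22.5,0]],"turn":[[0,0,-7],[0,0,-14],[0,0,-21],[0,0,-28],[0,0,-34]],"gripper":[0,0,0,0,0]}'
python3 -m crank '{"travel":[[-1,4.5,0],[-1.7,9,0],[-1.7,9.5,0],[-1.7,9.5,0],[-1.7,9.5,0]],"turn":[[0,0,0],[0,0,0],[0,0,0],[0,0,0],[0,0,0]],"gripper":[0,0,0,0,0]}'
python3 - <<'E'
from h import *
f=snap("wrist","w4")
E
```

```text
clock: 7.25
position: [0.4668, -0.105, 0.19]
tool_rot: [3.142, -0.001, -0.048]
force: [1.7, 0.8, -0.2]
grip_width: 0.0855
finger_force: 0.0
clock: 7.75
position: [0.4506, -0.0124, 0.1896]
tool_rot: [3.141, -0.0, -0.044]
force: [-0.4, -0.2, 0.2]
grip_width: 0.0855
finger_force: 0.0
```

View pics/w4.png

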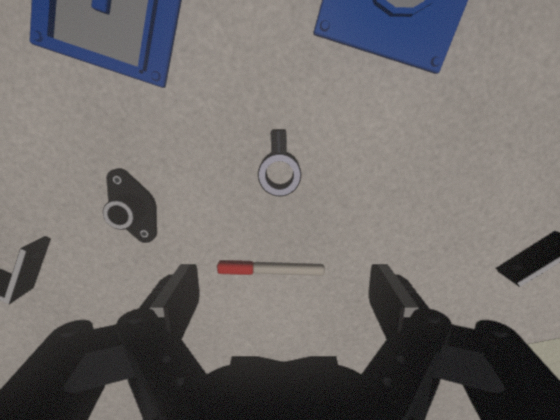

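```bash
python3 - <<'E'
from h import *
f=pickle.load(open("w4.pkl","rb"))
U=lambda p,z: unproj(f,p,z)*1000
ang=lambda v:np.degrees(np.arctan2(v[1],v[0]))
c=U((279.5,174),.028)[0]; e=U((278.5,130),.024)[0]; print("collar",c,e,ang(e-c))
s=U((118,214),.036)[0]; h=U([(116,180),(144,234)],.008); print("flange",s,h,h.mean(0),ang(h[0]-h[1]))
E
```

```text
collar [471.58440643  -9.53019628] [515.81015467 -10.61119051] -1.4001815533075896
flange [437.86155447 163.61763167] [[469.27573608 174.29135621]
 [403.27321901 155.1045149 ]] [436.27447755 164.69793555] 16.209075434484426
```

```bash
python3 -m crank '{"travel":[[2.1,0.2,-4],[2.1,0.2,-8],[2.1,0.2,-12],[2.1,0.2,-16],[2.1,0.2,-17.3]],"turn":[[0,0,1],[0,0,1],[0,0,1],[0,0,1],[0,0,1]],"gripper":[0,0,0,0,0]}' 60
python3 -m crank '{"travel":[[0,0,0],[0,0,0],[0,0,0],[0,0,0],[0,0,0]],"turn":[[0,0,0],[0,0,0],[0,0,0],[0,0,0],[0,0,0]],"gripper":[0.2,0.5,1,1,1]}'
```

```text
clock: 8.3
position: [0.4697, -0.0109, 0.0133]
tool_rot: [3.141, 0.004, -0.027]
force: [-0.0, -0.4, 0.6]
grip_width: 0.0853
finger_force: 0.0
clock: 8.8
position: [0.4725, -0.01, 0.0184]
tool_rot: [3.141, -0.003, -0.026]
force: [-3.1, -0.2, 17.8]
grip_width: 0.0428
finger_force: 58.3
```

```bash
python3 -m crank '{"travel":[[0,0,1],[0,0,4],[0,0,8],[3,-2,11],[6,-4,13]],"turn":[[0,0,0],[0,0,0],[0,0,0],[0,0,0],[0,0,-4]],"gripper":[1,1,1,1,1]}' 60
python3 -m crank '{"travel":[[3,-2,0],[6,-4,0],[9,-6.3,0],[10,-7.5,0],[10,-7.5,0]],"turn":[[0,0,-6],[0,0,-12.5],[0,0,-12.5],[0,0,-12.5],[0,0,-12.5]],"gripper":[1,1,1,1,1]}'
python3 - <<'E'
from h import *
from workcell import bot
f=snap("wrist","w5"); o=bot.observe(); print(o["position"],o["tool_rot"],o["grip_width"],o["force"])
E
```

```text
clock: 9.3
position: [0.5327, -0.0502, 0.1508]
tool_rot: [-3.141, -0.004, -0.095]
force: [0.9, 0.8, -1.6]
grip_width: 0.0431
finger_force: 61.3
clock: 9.8
position: [0.6322, -0.1268, 0.1475]
tool_rot: [-3.142, -0.002, -0.316]
force: [-0.2, -0.3, -1.8]
grip_width: 0.0426
finger_force: 61.3
[ 0.63140352 -0.12537791  0.14741493] [-3.14109760e+00 -8.12154489e-04 -3.14877442e-01] 0.04306085533163635 [-0.03557593  0.23052961 -2.50639557]
```

View pics/w5.png

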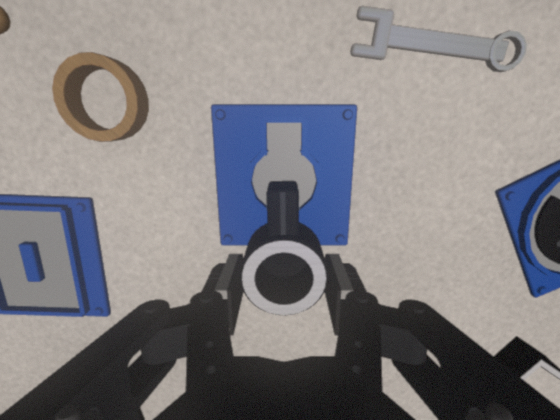

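```bash
python3 - <<'E'
from h import *
f=pickle.load(open("w5.pkl","rb"))
U=lambda p,z: unproj(f,p,z)*1000
ang=lambda v:np.degrees(np.arctan2(v[1],v[0]))
c=U((285,278),.157)[0]; e=U((283.5,183),.153)[0]; print("collar",c,e,ang(e-c))
t=U([(212,105),(356,105),(348,244),(221,244)],.008); print(t,t.mean(0),ang(t[0]-t[3]),ang(t[1]-t[2]),ang(t[0]-t[1])-90)
p=U([(284,178)],.008); print("pocket c",p)
E
```

```text
collar [ 630.47231451 -127.49545194] [ 677.05237262 -141.94741216] -17.23706123897265
[[ 736.07285412  -93.0259354 ]
 [ 695.47976572 -216.90915967]
 [ 564.9714219  -175.97494332]
 [ 606.24279912  -49.88593144]] [ 650.69171022 -133.94899246] -18.380644396316534 -17.414142644896202 -18.142531490197996
pocket c [[ 652.14665742 -134.16080757]]
```

```bash
python3 -m crank '{"travel":[[2,-0.6,0],[2,-0.6,-5],[2,-0.6,-9],[2,-0.6,-10.8],[2,-0.6,-11.3]],"turn":[[0,0,-1],[0,0,-1],[0,0,-1],[0,0,-1],[0,0,-1]],"gripper":[1,1,1,1,1]}'
python3 -m crank '{"travel":[[0,0,-0.1],[0,0,-0.2],[0,0,-0.3],[0,0,-0.4],[0,0,-0.4]],"turn":[[0,0,0],[0,0,0],[0,0,0],[0,0,0],[0,0,0]],"gripper":[1,1,1,1,1]}'
```

```text
clock: 10.35
position: [0.6504, -0.1299, 0.0325]
tool_rot: [-3.142, 0.002, -0.33]
force: [0.4, -0.2, -0.9]
grip_width: 0.0428
finger_force: 61.4
clock: 10.85
position: [0.6516, -0.1307, 0.0298]
tool_rot: [-3.141, -0.001, -0.331]
force: [0.6, -0.4, -1.1]
grip_width: 0.0427
finger_force: 61.4
```

```bash
python3 -m crank '{"travel":[[0,-0.1,-0.1],[0,-0.1,-0.2],[0,-0.1,-0.3],[0,-0.1,-0.4],[0,-0.1,-0.5]],"turn":[[0,0,0],[0,0,0],[0,0,0],[0,0,0],[0,0,0]],"gripper":[1,1,1,1,1]}'
```

```text
clock: 11.35
position: [0.6515, -0.1318, 0.0263]
tool_rot: [3.141, -0.0, -0.331]
force: [-17.8, 2.8, 48.6]
grip_width: 0.0428
finger_force: 66.1
```

```bash
python3 -m crank '{"travel":[[0,0,0.2],[0,0,0.2],[0,0,0.2],[0,0,0.2],[0,0,0.3]],"turn":[[0,0,0],[0,0,0],[0,0,0],[0,0,0],[0,0,0]],"gripper":[1,0.8,0.4,0.3,0.3]}'
python3 -m crank '{"travel":[[0,0,1],[0,0,4],[-2,1,8],[-5,4,12],[-8,8,15]],"turn":[[0,0,0],[0,0,0],[0,0,0],[0,0,7],[0,0,14]],"gripper":[0.3,0.1,0,0,0]}'
python3 - <<'E'
from h import *
f=snap("wrist","w6"); cv2.imwrite("pics/w6c.png",cv2.resize(f["pixels"][:300,200:560,::-1],None,fx=1.5,fy=1.5))
E
```

```text
clock: 11.85
position: [0.6512, -0.1316, 0.0269]
tool_rot: [3.142, 0.001, -0.331]
force: [-1.0, 0.6, 0.2]
grip_width: 0.0597
finger_force: 0.0
clock: 12.35
position: [0.5793, -0.0631, 0.171]
tool_rot: [3.141, -0.002, -0.084]
force: [1.1, 1.0, 0.7]
grip_width: 0.0854
finger_force: 0.0
```

View pics/w6c.png

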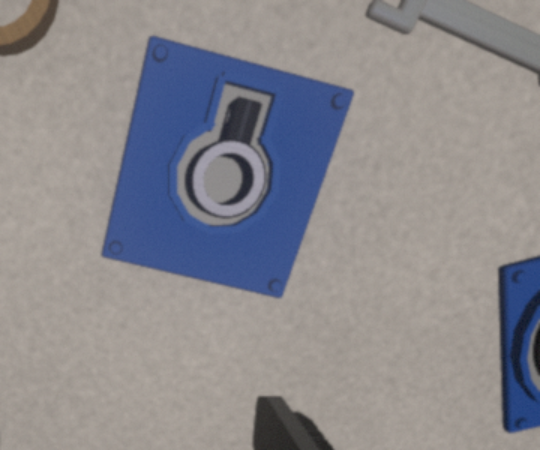

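```bash
python3 -m crank '{"travel":[[-2.5,4,0],[-5,8,0],[-7.5,12,0],[-10,16,0],[-12.5,20,0]],"turn":[[0,0,5],[0,0,10],[0,0,15],[0,0,20],[0,0,21]],"gripper":[0,0,0,0,0]}'
python3 -m crank '{"travel":[[-1.7,2.7,-2],[-1.7,2.7,-6],[-1.7,2.7,-10],[-1.7,2.7,-10],[-1.7,2.7,-10]],"turn":[[0,0,0],[0,0,0],[0,0,0],[0,0,0],[0,0,0]],"gripper":[0,0,0,0,0]}'
```

```text
clock: 12.9
position: [0.4538, 0.1386, 0.1692]
tool_rot: [3.141, -0.001, 0.283]
force: [1.3, 0.3, 0.6]
grip_width: 0.0855
finger_force: 0.0
clock: 13.4
position: [0.4379, 0.1645, 0.0693]
tool_rot: [3.141, 0.001, 0.28]
force: [0.9, -0.9, 0.4]
grip_width: 0.0853
finger_force: 0.0
```

```bash
python3 -m crank '{"travel":[[-0.1,0,-3],[-0.1,0,-5],[-0.1,0,-5.5],[-0.1,0,-5.5],[-0.1,0,-5.5]],"turn":[[0,0,0],[0,0,0],[0,0,0],[0,0,0],[0,0,0]],"gripper":[0,0,0,0.2,0.4]}' 60
python3 -m crank '{"travel":[[0,0,0],[0,0,0],[0,0,0],[0,0,0],[0,0,0]],"turn":[[0,0,0],[0,0,0],[0,0,0],[0,0,0],[0,0,0]],"gripper":[0.7,1,1,1,1]}'
```

```text
clock: 13.9
position: [0.4378, 0.1647, 0.0151]
tool_rot: [-3.141, -0.002, 0.279]
force: [0.2, 0.0, -0.0]
grip_width: 0.0592
finger_force: 0.0
clock: 14.4
position: [0.4374, 0.1645, 0.0147]
tool_rot: [3.141, -0.002, 0.28]
force: [-3.4, -2.2, 22.3]
grip_width: 0.0318
finger_force: 57.4
```

```bash
python3 -m crank '{"travel":[[0,0,1],[0,0,4],[0,0,8],[1.4,4,11],[2.8,8,13]],"turn":[[0,0,0],[0,0,0],[0,0,0],[0,0,0],[0,0,3]],"gripper":[1,1,1,1,1]}' 60
python3 -m crank '{"travel":[[1.4,4,0],[2.8,8,0],[4.2,12,0],[4.5,14,0],[4.5,14.4,0]],"turn":[[0,0,2.6],[0,0,2.6],[0,0,2.6],[0,0,2.6],[0,0,2.6]],"gripper":[1,1,1,1,1]}'
python3 - <<'E'
from h import *
from workcell import bot
f=snap("wrist","w7"); o=bot.observe(); print(o["position"],o["tool_rot"],o["grip_width"],o["force"])
E
```

```text
clock: 14.9
position: [0.4656, 0.2444, 0.1467]
tool_rot: [3.141, -0.002, 0.33]
force: [0.5, 0.6, -4.2]
grip_width: 0.0324
finger_force: 60.5
clock: 15.4
position: [0.509, 0.391, 0.1437]
tool_rot: [-3.14, 0.0, 0.38]
force: [-1.0, -0.7, -2.8]
grip_width: 0.032
finger_force: 60.6
[0.50898095 0.38990956 0.14358088] [-3.14074624e+00  6.01404623e-04  3.79494230e-01] 0.0323610270908016 [-0.44277177 -0.61988146 -3.09301789]
```

View pics/w7.png

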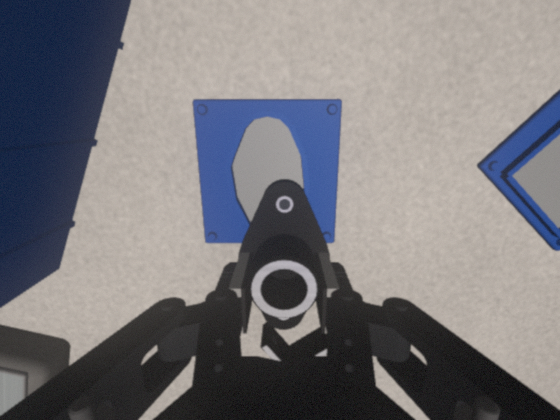

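```bash
python3 - <<'E'
from h import *
f=pickle.load(open("w7.pkl","rb"))
U=lambda p,z: unproj(f,p,z)*1000
ang=lambda v:np.degrees(np.arctan2(v[1],v[0]))
c=U((284,289),.165)[0]; e=U((285,204),.137)[0]; print("flange",c,e,ang(e-c),np.linalg.norm(e-c))
t=U([(193,100),(341,99),(334,243),(206,243)],.008); m=t.mean(0); print(m,ang(t[0]-t[3]),ang(t[1]-t[2]),ang(t[0]-t[1])-90)
print(m-c)
E
```

```text
flange [508.63649132 390.31901317] [540.14672191 402.33123473] 20.867674717840497 33.72221965498622
[524.95216845 412.78123868] 21.975918375621262 22.131822280059133 22.093211499691563
[16.31567713 22.4622255 ]
```

```bash
python3 -m crank '{"travel":[[1.6,2.2,0],[1.6,2.2,-5],[1.6,2.2,-9],[1.6,2.2,-10.8],[1.6,2.2,-11.3]],"turn":[[0,0,1],[0,0,1],[0,0,1],[0,0,1],[0,0,1]],"gripper":[1,1,1,1,1]}'
python3 -m crank '{"travel":[[0,0,-0.1],[0,0,-0.2],[0,0,-0.3],[0,0,-0.4],[0,0,-0.5]],"turn":[[0,0,0],[0,0,0],[0,0,0],[0,0,0],[0,0,0]],"gripper":[1,1,1,1,1]}'
```

```text
clock: 15.95
position: [0.5253, 0.4089, 0.0292]
tool_rot: [3.141, 0.003, 0.394]
force: [-0.0, -0.3, -2.6]
grip_width: 0.0318
finger_force: 60.6
clock: 16.45
position: [0.5261, 0.4106, 0.026]
tool_rot: [-3.141, -0.001, 0.395]
force: [0.1, -0.4, -2.0]
grip_width: 0.0321
finger_force: 60.6
```

```bash
python3 -m crank '{"travel":[[0,0.1,-0.1],[0,0.1,-0.2],[0,0.1,-0.3],[0,0.1,-0.4],[0,0.1,-0.4]],"turn":[[0,0,0],[0,0,0],[0,0,0],[0,0,0],[0,0,0]],"gripper":[1,1,1,1,1]}'
```

```text
clock: 16.95
position: [0.5258, 0.4115, 0.0228]
tool_rot: [3.141, -0.0, 0.395]
force: [-7.8, -6.4, 20.0]
grip_width: 0.032
finger_force: 63.2
```

```bash
python3 -m crank '{"travel":[[0,0,0.1],[0,0,0.1],[0,0,0.1],[0,0,0.1],[0,0,0.2]],"turn":[[0,0,0],[0,0,0],[0,0,0],[0,0,0],[0,0,0]],"gripper":[1,0.8,0.5,0.2,0.2]}'
python3 -m crank '{"travel":[[0,0,1],[0,0,4.5],[0,0,9],[-3,-2.2,13],[-6,-4.4,17]],"turn":[[0,0,0],[0,0,0],[0,0,-7],[0,0,-14],[0,0,-21]],"gripper":[0.2,0.1,0,0,0]}'
python3 -m crank '{"travel":[[-3,-2.4,0],[-6,-4.8,0],[-9,-7.2,0],[-9.8,-7.9,0],[-9.8,-7.9,0]],"turn":[[0,0,-7],[0,0,-14],[0,0,-21],[0,0,-28],[0,0,-32]],"gripper":[0,0,0,0,0]}'
python3 - <<'E'
from h import *
from workcell import bot
f=snap("wrist","w8"); o=bot.observe(); print(o["position"],o["tool_rot"],o["grip_width"],o["force"])
E
```

```text
clock: 17.45
position: [0.5258, 0.4114, 0.0233]
tool_rot: [-3.142, 0.0, 0.395]
force: [0.1, -0.7, -0.8]
grip_width: 0.0681
finger_force: 0.0
clock: 17.95
position: [0.4701, 0.3708, 0.1885]
tool_rot: [-3.141, -0.0, 0.023]
force: [-0.2, 1.4, 0.3]
grip_width: 0.0852
finger_force: 0.0
clock: 18.45
position: [0.3748, 0.2939, 0.186]
tool_rot: [3.135, 0.003, -0.433]
force: [0.1, 1.4, -2.0]
grip_width: 0.0855
finger_force: 0.0
[0.37474834 0.29344788 0.18612443] [ 3.13432762e+00  1.55954074e-03 -4.39867468e-01] 0.0852725955004391 [-0.31128397 -0.19969012 -0.09636282]
```

View pics/w8.png

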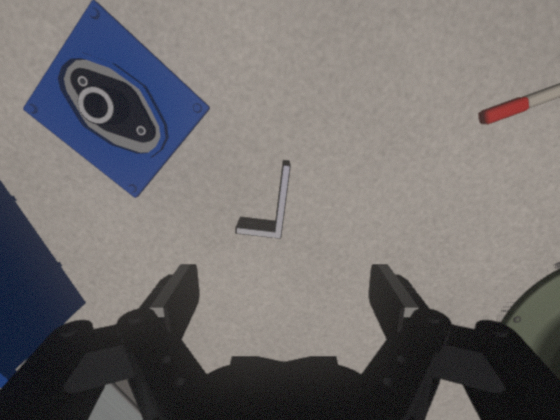

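```bash
cat >> h.py <<'E'
def ell(f,x0,x1,y0,y1,z=.036,T=None):
    """bracket top from its lavender-grey strip: split legs by hull corner, return origin and yaw"""
    p=f["pixels"][y0:y1,x0:x1].astype(int); d=p[...,2]-p[...,0]
    m=((d>(5 if T is None else T))&(p.sum(2)>330)).astype(np.uint8)
    n,l,s,_=cv2.connectedComponentsWithStats(m); i=1+np.argmax(s[1:,4])
    yx=np.argwhere(l==i); w=unproj(f,yx[:,::-1]+[x0,y0],z)*1000
    v=cv2.approxPolyDP
    tri=cv2.minEnclosingTriangle(w.astype(np.float32).reshape(-1,1,2))[1].reshape(3,2)
    L=[np.linalg.norm(tri[(k+1)%3]-tri[(k+2)%3]) for k in range(3)]
    c=tri[np.argmax(L)]; a,b=[tri[k] for k in range(3) if k!=np.argmax(L)]
    if np.linalg.norm(a-c)<np.linalg.norm(b-c): a,b=b,a
    u=(a-c)/np.linalg.norm(a-c); q=np.array([-u[1],u[0]]); s=np.sign(q@(b-c)); q=q*s
    r=(w-c)@np.c_[u,q]; leg=r[(r[:,0]>14)]
    k=np.polyfit(leg[:,0],leg[:,1],1); yaw=np.arctan2(u[1],u[0])+s*np.arctan(k[0])
    u=np.array([np.cos(yaw),np.sin(yaw)]); q=np.array([-u[1],u[0]])*s; r=(w-c)@np.c_[u,q]
    mid=np.median(r[r[:,0]>14,1]); ext=r[:,0].min(),r[:,0].max()
    o=c+u*sum(ext)/2+q*mid
    return o,np.degrees(yaw),s,ext[1]-ext[0],r[:,1].max()-r[:,1].min(),len(w)
E
python3 - <<'E'
from h import *
f=pickle.load(open("w8.pkl","rb")); print(f["pixels"][180,270:295].tolist(), f["pixels"][232,262])
for T in (0,5,10): print(ell(f,225,310,150,250,T=T))
U=lambda p: unproj(f,p,.036)*1000
print(U([(288,166),(279,237),(237,234)]))
from workcell import bot; print(bot.observe()["qpos"])
E
```

```text
[[154, 146, 141], [154, 145, 139], [154, 144, 140], [153, 146, 139], [156, 148, 141], [153, 146, 139], [155, 148, 142], [155, 149, 143], [156, 149, 142], [144, 138, 131], [104, 99, 95], [101, 99, 99], [137, 132, 139], [154, 150, 159], [156, 151, 159], [154, 149, 158], [152, 148, 157], [132, 131, 136], [113, 110, 110], [143, 136, 130], [152, 145, 139], [155, 148, 142], [155, 149, 141], [154, 148, 142], [157, 149, 144]] [153 150 152]
(array([376.21559009, 292.7689593 ]), np.float64(148.5381904010629), np.float32(1.0), np.float64(58.74712323016031), np.float64(6.154378627730485), 254)Traceback (most recent call last):
  File "<stdin>", line 3, in <module>
  File "h.py", line 33, in ell
    k=np.polyfit(leg[:,0],leg[:,1],1); yaw=np.arctan2(u[1],u[0])+s*np.arctan(k[0])
    raise TypeError("expected non-empty vector for x")
TypeError: expected non-empty vector for x
```

```bash
python3 - <<'E'
from h import *
f=pickle.load(open("w8.pkl","rb"))
for T in (-6,-3): print(ell(f,225,310,150,250,T=T))
print(unproj(f,[(288,164),(280,238),(237,234)],.036)*1000)
from workcell import bot; o=bot.observe();print(o["qpos"],o["tool_rot"])
E
```

```text
(array([367.79815665, 297.75105891]), np.float64(-31.99310466471524), np.float32(1.0), np.float64(78.338012522353), np.float64(47.27688058550753), 664)
(array([368.24143985, 297.72161901]), np.float64(-32.16380267690172), np.float32(1.0), np.float64(77.56447859707075), np.float64(46.701025502456105), 554)
[[402.05893771 274.93649824]
 [333.28329464 315.89349486]
 [356.94752318 355.6665769 ]]
[-1.19453119  0.39779046  0.52334656  2.04232561 -0.27743334  0.77709925
 -2.51456531] [ 3.13432762e+00  1.55954074e-03 -4.39867468e-01]
```

```bash
for i in 1 2 3 4; do python3 -m crank '{"travel":[[0,0,0],[0,0,0],[0,0,0],[0,0,0],[0,0,0]],"turn":[[0,0,8.4],[0,0,16.8],[0,0,25.2],[0,0,33.6],[0,0,42]],"gripper":[0,0,0,0,0]}' | grep tool; done
python3 -m crank '{"travel":[[0,0,0],[0,0,0],[0,0,0],[0,0,0],[0,0,0]],"turn":[[0,0,8],[0,0,10],[0,0,10],[0,0,10],[0,0,10]],"gripper":[0,0,0,0,0]}'
python3 - <<'E'
from h import *
f=snap("wrist","w9")
p=np.c_[[[.368,.298,.036]],[1]]@f["extrinsics"].T; u=f["fx"]*p[0,0]/p[0,2]+f["cx"]; v=f["fy"]*p[0,1]/p[0,2]+f["cy"]; print(u,v)
u,v=int(u),int(v)
for T in (-6,-3): print(ell(f,u-70,u+70,v-60,v+60,T=T))
from workcell import bot; print(bot.observe()["qpos"])
E
```

```text
tool_rot: [3.134, 0.001, 0.312]
tool_rot: [3.133, 0.0, 1.045]
tool_rot: [3.132, 0.0, 1.778]
tool_rot: [3.131, 0.002, 2.511]
clock: 21.0
position: [0.3762, 0.2947, 0.1852]
tool_rot: [3.132, 0.002, 2.677]
force: [0.2, -0.4, 0.2]
grip_width: 0.0853
finger_force: 0.0
281.9320693826225 187.52162949364566
(array([368.56106196, 297.67021584]), np.float64(-32.08989609076908), np.float32(1.0), np.float64(78.36405242623947), np.float64(46.90734286471443), 754)
(array([368.05984851, 297.85375978]), np.float64(-32.129972357739014), np.float32(1.0), np.float64(77.36045439482415), np.float64(46.90906188671492), 722)
[-0.58151726  0.35799981 -0.25770313  2.02186151  0.12771235  0.76740574
  0.19118387]
```

```bash
python3 -m crank '{"travel":[[-0.8,0.3,-4],[-0.8,0.3,-8],[-0.8,0.3,-12],[-0.8,0.3,-15],[-0.8,0.3,-16.5]],"turn":[[-0.5,0.2,-5.4],[-0.5,0.2,-5.4],[-0.5,0.2,-5.4],[-0.5,0.2,-5.4],[-0.5,0.2,-5.4]],"gripper":[0,0,0,0,0]}' 50
python3 -m crank '{"travel":[[0,0,0],[0,0,0],[0,0,0],[0,0,0],[0,0,0]],"turn":[[0,0,0],[0,0,0],[0,0,0],[0,0,0],[0,0,0]],"gripper":[0,0,0,0.3,0.4]}'
```

```text
clock: 21.55
position: [0.3671, 0.2971, 0.0176]
tool_rot: [-3.138, 0.002, 2.583]
force: [0.2, 0.3, 0.6]
grip_width: 0.0854
finger_force: 0.0
clock: 22.05
position: [0.3685, 0.2978, 0.0207]
tool_rot: [3.141, 0.003, 2.583]
force: [0.8, -0.4, 0.3]
grip_width: 0.0589
finger_force: 0.0
```

```bash
python3 -m crank '{"travel":[[0,0,-0.3],[0,0,-0.6],[0,0,-0.6],[0,0,-0.6],[0,0,-0.6]],"turn":[[0,0,0],[0,0,0],[0,0,0],[0,0,0],[0,0,0]],"gripper":[0.4,0.5,0.6,0.7,0.8]}'
python3 -m crank '{"travel":[[0,0,0],[0,0,0],[0,0,0],[0,0,0],[0,0,0]],"turn":[[0,0,0],[0,0,0],[0,0,0],[0,0,0],[0,0,0]],"gripper":[0.9,1,1,1,1]}'
```

```text
clock: 22.55
position: [0.3681, 0.2975, 0.0139]
tool_rot: [-3.141, 0.003, 2.583]
force: [-0.4, 0.5, 0.3]
grip_width: 0.0174
finger_force: 0.0
clock: 23.05
position: [0.3682, 0.2976, 0.0141]
tool_rot: [-3.141, 0.003, 2.583]
force: [-0.1, -1.1, 5.8]
grip_width: 0.0069
finger_force: 49.3
```

```bash
python3 -m crank '{"travel":[[0,0,1],[0,0,5],[1,-0.7,10],[4,-2.8,13],[7.5,-5,13]],"turn":[[0,0,0],[0,0,0],[0,0,0],[0,0,4],[0,0,8]],"gripper":[1,1,1,1,1]}'
python3 -m crank '{"travel":[[4,-2.8,0],[8,-5.6,0],[12,-8.4,0],[16,-11.2,0],[18.6,-13.1,0]],"turn":[[0,0,3.8],[0,0,3.8],[0,0,3.8],[0,0,3.8],[0,0,3.8]],"gripper":[1,1,1,1,1]}'
python3 -m crank '{"travel":[[0,0,0],[0,0,0],[0,0,0],[0,0,0],[0,0,0]],"turn":[[0,0,0],[0,0,0],[0,0,0],[0,0,0],[0,0,0]],"gripper":[1,1,1,1,1]}'
python3 - <<'E'
from h import *
from workcell import bot
f=snap("wrist","w10"); o=bot.observe(); print(o["position"],o["tool_rot"],o["grip_width"],o["force"],o["qpos"])
E
```

```text
clock: 23.55
position: [0.4449, 0.2482, 0.1489]
tool_rot: [3.137, 0.006, 2.727]
force: [0.6, 1.2, -3.6]
grip_width: 0.007
finger_force: 49.4
clock: 24.05
position: [0.6312, 0.1133, 0.1443]
tool_rot: [-3.14, 0.003, 2.786]
force: [-0.8, 0.8, -1.5]
grip_width: 0.0071
finger_force: 49.4
clock: 24.55
position: [0.6287, 0.1172, 0.1443]
tool_rot: [-3.141, 0.003, 2.79]
force: [-0.1, 0.0, -2.8]
grip_width: 0.007
finger_force: 49.4
[0.62876336 0.11705276 0.14421598] [-3.14099898e+00  2.83909082e-03  2.78989354e+00] 0.00706900386517142 [-0.02992655  0.49043557 -2.81223707] [-0.11352889  0.64812165 -0.24931296  1.62811984  0.19607966  0.88800031
  0.78091185]
```

View pics/w10.png

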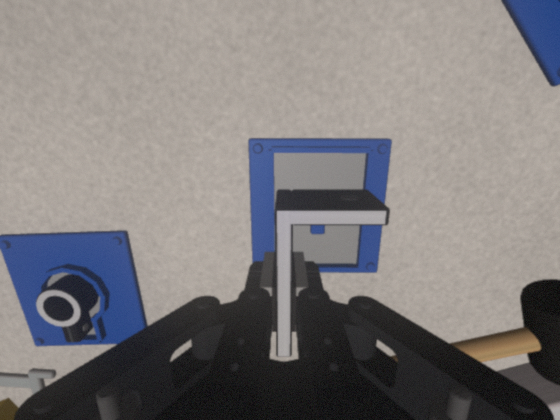

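```bash
python3 - <<'E'
from h import *
f=pickle.load(open("w10.pkl","rb"))
U=lambda p,z: unproj(f,p,z)*1000
ang=lambda v:np.degrees(np.arctan2(v[1],v[0]))
t=U([(249.5,139),(390,139),(376.5,273),(253.5,272)],.008); print(np.round(t,1),t.mean(0),ang(t[1]-t[0])-90,ang(t[2]-t[1]),np.linalg.norm(t[1]-t[0]),np.linalg.norm(t[2]-t[1]))
zt=.166
b=U([(277,210),(386,210),(277,357),(291,357)],zt); print(np.round(b,1),ang(b[1]-b[0])-90,ang(b[2]-b[0]),np.linalg.norm(b[1]-b[0]),np.linalg.norm(b[2]-b[0]))
try: print(ell(f,262,395,195,365,z=zt,T=-3))
except Exception as e: print(e)
E
```

```text
[[563.4 107.1]
 [608.2 229. ]
 [739.5 181.7]
 [693.1  58.8]] [651.04901205 144.13006622] -20.17795415461714 -19.769873594789534 129.85402505717417 139.57830245649413
[[590.6 127.6]
 [606.9 171.7]
 [664.9  99.7]
 [667.4 106.5]] -20.179885483705405 -20.568504473769476 47.041950973462534 79.29116591211613
(array([601.7907968 , 147.05594735]), np.float64(73.39889648801986), np.float32(-1.0), np.float64(48.55739135979749), np.float64(35.7381453729057), 2020)
```

```bash
python3 -m crank '{"travel":[[0,0,-4],[0,0,-8],[0,0,-10],[0,0,-11],[0,0,-11.3]],"turn":[[0,0,0],[0,0,0],[0,0,0],[0,0,0],[0,0,0]],"gripper":[1,1,1,1,1]}'
python3 -m crank '{"travel":[[0,0,-0.1],[0,0,-0.2],[0,0,-0.3],[0,0,-0.4],[0,0,-0.5]],"turn":[[0,0,0],[0,0,0],[0,0,0],[0,0,0],[0,0,0]],"gripper":[1,1,1,1,1]}'
```

```text
clock: 25.1
position: [0.6288, 0.1167, 0.0304]
tool_rot: [-3.141, 0.002, 2.789]
force: [-0.7, 0.4, -2.1]
grip_width: 0.007
finger_force: 49.2
clock: 25.6
position: [0.6293, 0.1165, 0.0263]
tool_rot: [-3.141, 0.003, 2.789]
force: [0.2, 0.2, -2.5]
grip_width: 0.0068
finger_force: 49.3
```

```bash
python3 -m crank '{"travel":[[0,0.05,-0.1],[0,0.05,-0.2],[0,0.05,-0.3],[0,0.05,-0.4],[0,0.05,-0.4]],"turn":[[0,0,0],[0,0,0],[0,0,0],[0,0,0],[0,0,0]],"gripper":[1,1,1,1,1]}'
```

```text
clock: 26.1
position: [0.6291, 0.117, 0.0222]
tool_rot: [-3.141, 0.003, 2.789]
force: [-1.6, -0.7, 3.5]
grip_width: 0.0067
finger_force: 50.2
```

```bash
python3 -m crank '{"travel":[[0,0,0],[0,0,0],[0,0,0],[0,0,0],[0,0,0]],"turn":[[0,0,0],[0,0,0],[0,0,0],[0,0,0],[0,0,0]],"gripper":[0.9,0.8,0.7,0.65,0.65]}'
python3 -m crank '{"travel":[[0,0,1],[0,0,4],[0,0,8],[0,0,12],[-2.5,-3.8,16]],"turn":[[0,0,0],[0,0,0],[0,0,0],[0,0,0],[0,0,0]],"gripper":[0.65,0.65,0.5,0,0]}'
python3 -m crank '{"travel":[[-2.7,-4.1,0],[-5.4,-8.2,0],[-8.1,-12.3,0],[-10.8,-16.4,0],[-13.5,-20.5,0]],"turn":[[0,0,-7],[0,0,-14],[0,0,-21],[0,0,-28],[0,0,-33]],"gripper":[0,0,0,0,0]}'
python3 -m crank '{"travel":[[-2.7,-4.1,0],[-5.4,-8.2,0],[-8.1,-12.3,0],[-10.8,-16.4,0],[-12,-18.1,0]],"turn":[[0,0,0],[0,0,0],[0,0,0],[0,0,0],[0,0,0]],"gripper":[0,0,0,0,0]}'
python3 -m crank '{"travel":[[0,0,0],[0,0,0],[0,0,0],[0,0,0],[0,0,0]],"turn":[[0,0,0],[0,0,0],[0,0,0],[0,0,0],[0,0,0]],"gripper":[0,0,0,0,0]}'
python3 - <<'E'
from h import *
from workcell import bot
f=snap("wrist","w11")
p=np.c_[[[.349,-.307,.036]],[1]]@f["extrinsics"].T; u=f["fx"]*p[0,0]/p[0,2]+f["cx"]; v=f["fy"]*p[0,1]/p[0,2]+f["cy"]; print(u,v)
u,v=int(u),int(v)
for T in (-6,-3): print(ell(f,u-70,u+70,v-60,v+60,T=T))
print(bot.observe()["qpos"])
E
```

```text
clock: 26.6
position: [0.6291, 0.117, 0.0219]
tool_rot: [-3.141, 0.003, 2.789]
force: [-0.2, 0.2, 0.5]
grip_width: 0.03
finger_force: 0.0
clock: 27.1
position: [0.6096, 0.0895, 0.1778]
tool_rot: [3.138, 0.005, 2.794]
force: [0.3, -1.6, 0.4]
grip_width: 0.0704
finger_force: 0.0
clock: 27.6
position: [0.4723, -0.1207, 0.1759]
tool_rot: [3.141, 0.004, 2.208]
force: [1.2, -1.2, 0.8]
grip_width: 0.0855
finger_force: 0.0
clock: 28.1
position: [0.3507, -0.3036, 0.1758]
tool_rot: [-3.14, 0.004, 2.209]
force: [1.0, 0.1, 0.3]
grip_width: 0.0853
finger_force: 0.0
clock: 28.6
position: [0.354, -0.2997, 0.175]
tool_rot: [-3.141, 0.003, 2.214]
force: [0.3, -0.2, -0.2]
grip_width: 0.0852
finger_force: 0.0
275.6383058493246 201.0519469824984
(array([ 357.26999703, -309.16508286]), np.float64(127.54123999947151), np.float32(1.0), np.float64(77.56786515305309), np.float64(48.198536975299014), 747)
(array([ 357.28508881, -309.05641165]), np.float64(127.22094025318236), np.float32(1.0), np.float64(77.38602419656218), np.float64(47.28649420540967), 690)
[ 0.61954311  0.34841538 -0.05654226  2.06786383  0.03133529  0.7237098
  1.18635805]
```

```bash
python3 -m crank '{"travel":[[0.3,-0.9,-4],[0.3,-0.9,-8],[0.3,-0.9,-12],[0.3,-0.9,-15],[0.3,-0.9,-15.7]],"turn":[[0,0,0.5],[0,0,0.5],[0,0,0.5],[0,0,0.5],[0,0,0.5]],"gripper":[0,0,0,0,0]}' 50
python3 -m crank '{"travel":[[0,0,-0.2],[0,0,-0.3],[0,0,-0.3],[0,0,-0.3],[0,0,-0.3]],"turn":[[0,0,0],[0,0,0],[0,0,0],[0,0,0],[0,0,0]],"gripper":[0.2,0.4,0.6,0.7,0.75]}'
python3 -m crank '{"travel":[[0,0,0],[0,0,0],[0,0,0],[0,0,0],[0,0,0]],"turn":[[0,0,0],[0,0,0],[0,0,0],[0,0,0],[0,0,0]],"gripper":[0.85,1,1,1,1]}'
```

```text
clock: 29.15
position: [0.3554, -0.3081, 0.0154]
tool_rot: [-3.14, -0.001, 2.223]
force: [-0.1, -0.1, 0.8]
grip_width: 0.0851
finger_force: 0.0
clock: 29.65
position: [0.3568, -0.3096, 0.0157]
tool_rot: [-3.141, 0.004, 2.222]
force: [-0.5, 0.2, -0.2]
grip_width: 0.0216
finger_force: 0.0
clock: 30.15
position: [0.3566, -0.3095, 0.0154]
tool_rot: [-3.141, 0.003, 2.222]
force: [-2.1, 0.4, 10.9]
grip_width: 0.0067
finger_force: 49.3
```

```bash
python3 -m crank '{"travel":[[0,0,1],[0,0,5],[0,0,10],[1.5,2.3,13],[3.9,5.9,13]],"turn":[[0,0,0],[0,0,0],[0,0,0],[0,0,0],[0,0,4]],"gripper":[1,1,1,1,1]}'
python3 -m crank '{"travel":[[2.6,4,0],[5.2,8,0],[7.8,12,0],[10.4,16,0],[13,20,0]],"turn":[[0,0,6],[0,0,12],[0,0,18],[0,0,24],[0,0,28.4]],"gripper":[1,1,1,1,1]}'
python3 -m crank '{"travel":[[2.6,4,0],[5.2,8,0],[7.8,12,0],[10.4,16,0],[13,20,0]],"turn":[[0,0,0],[0,0,0],[0,0,0],[0,0,0],[0,0,0]],"gripper":[1,1,1,1,1]}'
python3 -m crank '{"travel":[[1.6,2,0],[1.6,2,0],[1.6,2,0],[1.6,2,0],[1.6,2,0]],"turn":[[0,0,0],[0,0,0],[0,0,0],[0,0,0],[0,0,0]],"gripper":[1,1,1,1,1]}'
python3 - <<'E'
from h import *
from workcell import bot
f=snap("wrist","w12"); o=bot.observe(); print(o["position"],o["tool_rot"],o["grip_width"],o["force"],o["qpos"])
E
```

```text
clock: 30.65
position: [0.3963, -0.2523, 0.1493]
tool_rot: [3.141, 0.009, 2.287]
force: [1.6, 1.0, -3.6]
grip_width: 0.0066
finger_force: 49.3
clock: 31.15
position: [0.526, -0.0487, 0.1456]
tool_rot: [-3.141, 0.003, 2.791]
force: [1.4, -0.7, -2.0]
grip_width: 0.007
finger_force: 49.4
clock: 31.65
position: [0.6559, 0.1512, 0.1455]
tool_rot: [-3.14, 0.003, 2.787]
force: [0.1, -0.8, -2.3]
grip_width: 0.007
finger_force: 49.4
clock: 32.15
position: [0.6713, 0.1684, 0.1454]
tool_rot: [-3.141, 0.003, 2.786]
force: [0.5, -0.1, -2.1]
grip_width: 0.0072
finger_force: 49.4
[0.6713486  0.1686121  0.14535306] [-3.14072950e+00  3.00374851e-03  2.78617825e+00] 0.007209532994360253 [ 0.13222454 -0.08747416 -2.32552335] [-0.20127928  0.72271791 -0.21671118  1.47121739  0.17708696  0.96507198
  0.7491514 ]
```

View pics/w12.png

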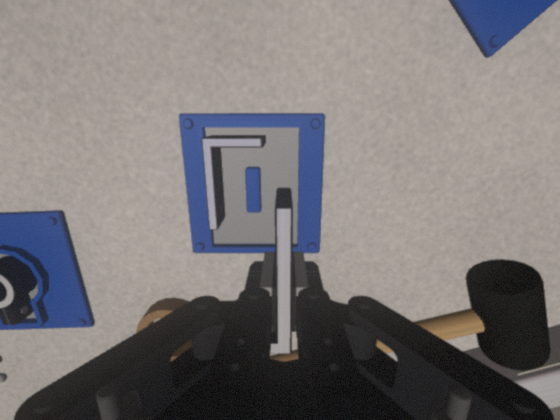

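```bash
python3 - <<'E'
from h import *
f=pickle.load(open("w12.pkl","rb"))
U=lambda p,z: unproj(f,p,z)*1000
ang=lambda v:np.degrees(np.arctan2(v[1],v[0]))
t=U([(180,115),(325,114),(319,252),(194,253)],.008); print(np.round(t,1),t.mean(0),ang(t[1]-t[0])-90,np.linalg.norm(t[1]-t[0]),np.linalg.norm(t[2]-t[1]))
pk=U([(205,127),(299,127)],.008); print("pocket far",pk)
b=U([(284,206),(282,353)],.166); print(b,ang(b[0]-b[1]),b.mean(0),np.linalg.norm(b[0]-b[1]))
p=U([(204,140),(265,140),(211,229)],.044); print("placed",p)
core=U([(253,167),(253.5,212),(246,190),(260,190)],.017);print("core",core.mean(0))
E
```

```text
[[564.4 107.4]
 [609.4 230.8]
 [738.  182.5]
 [693.4  59.3]] [651.33053692 144.9864725 ] -20.037112886652196 131.31557448344753 137.35843892777396
pocket far [[581.84484676 124.18048111]
 [611.89884504 204.9427479 ]]
[[632.9593746  182.28565231]
 [706.89044441 153.70913425]] 158.86702680506357 [669.9249095  167.99739328] 79.26172133471208
placed [[592.86442832 128.23366529]
 [610.08340771 174.50765831]
 [665.17259822 101.15754921]]
core [650.45981215 144.74810777]
```

```bash
python3 -m crank '{"travel":[[0.2,0.2,-4],[0.2,0.2,-8],[0.2,0.2,-10],[0.2,0.2,-11],[0.2,0.2,-11.3]],"turn":[[0,0,0.6],[0,0,0.6],[0,0,0.6],[0,0,0.6],[0,0,0.6]],"gripper":[1,1,1,1,1]}'
python3 -m crank '{"travel":[[0,0,-0.1],[0,0,-0.2],[0,0,-0.3],[0,0,-0.4],[0,0,-0.5]],"turn":[[0,0,0],[0,0,0],[0,0,0],[0,0,0],[0,0,0]],"gripper":[1,1,1,1,1]}'
```

```text
clock: 32.7
position: [0.6732, 0.1712, 0.0315]
tool_rot: [-3.14, 0.002, 2.797]
force: [-1.0, 0.5, -2.1]
grip_width: 0.0067
finger_force: 49.3
clock: 33.2
position: [0.6736, 0.1716, 0.0273]
tool_rot: [-3.141, 0.003, 2.798]
force: [0.9, -0.3, -1.8]
grip_width: 0.0068
finger_force: 49.3
```

```bash
python3 -m crank '{"travel":[[0,0,-0.1],[0,0,-0.2],[0,0,-0.3],[0,0,-0.4],[0,0,-0.4]],"turn":[[0,0,0],[0,0,0],[0,0,0],[0,0,0],[0,0,0]],"gripper":[1,1,1,1,1]}'
```

```text
clock: 33.7
position: [0.6735, 0.1717, 0.0235]
tool_rot: [-3.141, 0.003, 2.798]
force: [-3.7, -0.8, 7.3]
grip_width: 0.0072
finger_force: 50.7
```

```bash
python3 -m crank '{"travel":[[0,0,0],[0,0,0],[0,0,0],[0,0,0],[0,0,0]],"turn":[[0,0,0],[0,0,0],[0,0,0],[0,0,0],[0,0,0]],"gripper":[0.9,0.8,0.7,0.65,0.65]}'
python3 -m crank '{"travel":[[0,0,1],[0,0,4],[0,0,8],[0,0,12],[0,0,16]],"turn":[[0,0,0],[0,0,0],[0,0,0],[0,0,0],[0,0,0]],"gripper":[0.65,0.65,0.5,0,0]}'
python3 -m crank '{"travel":[[0,0,0],[0,0,0],[0,0,0],[0,0,0],[0,0,0]],"turn":[[0,0,0],[0,0,0],[0,0,0],[0,0,0],[0,0,0]],"gripper":[0,0,0,0,0]}'
python3 - <<'E'
from h import *
f=snap("wrist","w13")
C=np.array([650.8,144.5]); y=np.radians(-20.1); R=np.array([[np.cos(y),-np.sin(y)],[np.sin(y),np.cos(y)]])
p=f["pixels"].astype(int); d=p[...,2]-p[...,0]
m=((d>-4)&(d<25)&(p.sum(2)>330)).astype(np.uint8)
n,l,s,_=cv2.connectedComponentsWithStats(m)
for i in range(1,n):
    if s[i,4]<300: continue
    yx=np.argwhere(l==i); w=(unproj(f,yx[:,::-1],.044)*1000-C)@R
    if abs(w.mean(0)).max()<70: print(s[i], np.round([*w.min(0),*w.max(0)],1), "far x-end rows", np.round(np.percentile(w,[2,98],axis=0),1))
# core and tray check
b,_=masks(f)
for c,w,r,uv in comps(f,b,.008,2000): print(np.round(uv),np.round(r,1))
E
```

```text
clock: 34.2
position: [0.6735, 0.1716, 0.0229]
tool_rot: [-3.141, 0.003, 2.798]
force: [-0.2, -0.4, -0.0]
grip_width: 0.0299
finger_force: 0.0
clock: 34.7
position: [0.6733, 0.1716, 0.1855]
tool_rot: [-3.141, 0.003, 2.798]
force: [0.6, -0.1, 0.2]
grip_width: 0.0704
finger_force: 0.0
clock: 35.2
position: [0.6731, 0.1716, 0.1821]
tool_rot: [-3.14, 0.002, 2.798]
force: [-1.0, -0.4, -0.4]
grip_width: 0.0853
finger_force: 0.0
[212 125  83 105 534] [-58.5 -33.8  43.5  41.7] far x-end rows [[-58.4 -28.3]
 [ 38.   41.1]]
[210 135  51  80 819] [-49.6 -37.2  27.8  10.1] far x-end rows [[-49.5 -36.9]
 [ 25.7   8.2]]
[ 227  141   53   83 1441] [-44.2 -22.7  37.3  27.9] far x-end rows [[-39.6 -21.4]
 [ 29.8  27.8]]
[242 159  46  77 734] [-27.7 -10.2  50.4  36. ] far x-end rows [[-25.1  -8. ]
 [ 50.3  35.9]]
[ 53. 250.] [ 649.6 -131.6  133.2  137.7   71.8]
[256. 167.] [650.3 144.6 130.6 136.3  69.6]
[472.  22.] [589.5 392.3 109.5  53.3  70.2]
```

```bash
python3 -c "
from workcell import bot
print(bot.job_done())"
```

```text
the job is handed in; nothing more can be done
None
```

All five black parts are set down and released in their matching blue trays, with the two brackets interlocked round the core. I checked the last bracket by measurement rather than by eye, having used all 14 views, and handed the job in at about 35 s.

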